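# Line up two cartons at the inkjet coder

### The arm

A 6-joint arm with a two-finger parallel gripper is mounted at the origin on the work surface. World frame = base frame: x ahead of the robot, y to its left, z up, the work surface at z = 0. Lengths are in m, angles in degrees, forces in N, time in s.
With the tool pointing down it reaches from about 0.4 to 0.825 m from the base axis. Payload 7 kg.
Tool frame: the origin (TCP) lies midway between the tips of the shut fingers; the grasp point (between the pads) lies 19 mm behind it (grip_depth is the distance from the TCP to the grasp point, in m); z points along the fingers, y is the direction in which the jaws open and shut (so a half turn about z gives the same grasp; the last joint's range is limited). The gripper opens to 88 mm and grips with 3 to 60 N. Pads are 19 mm wide; open, the fingers measure 130 mm over their backs; the gripper's body (78 mm by 193 mm) begins 47 mm behind the grasp point.
Start: joints at [80.907, 20.546, 0.682, 0, -70.136, -16.507], TCP at [0.292, 0.609, 0.227] pointing down, gripper open.
Joint ranges: [-176.03, 176.03], [-82.01, 121.73], [-58.28, 71.71], [-173.87, 95.51], [-174.79, -0.11], [-173.66, 173.66]. Speed limits (degrees/s): [136.94, 136.94, 172.46, 180, 180, 180].

### API

Orientations are given as [roll, pitch, yaw] about the fixed x, y, z axes, in that order (R = Rz(yaw) Ry(pitch) Rx(roll)).
In Python, from plant import * gives the robot as it stands.
- The arm moves only by the shell command python3 -m inch 'ROWS'. ROWS is JSON, a list of rows, each an object of numbers: "ax", "ay", "az": the turn, a rotation vector about the tool's x, y, z in degrees; "dx", "dy", "dz": the shift along the tool's x, y, z in mm; "fingers": the finger opening in mm, from 0 to 87.6. In form: [{"ax": .., "ay": .., "az": .., "dx": .., "dy": .., "dz": .., "fingers": ..}, ...]. A call has 1 to 8 rows; each row is the pose to reach, as a shift and turn from the pose commanded when the call began, along the tool's axes at that moment; what a row does not reach only later rows make up. A row lasts 1/8 s, in which the tool goes at most 62.5 mm and 10.7 degrees, less where a joint would pass 70% of its speed; a pose out of reach is approached as far as the arm can. A call with a gripper value outside its range is refused whole. The fingers move at their own pace and stop on an object; the grip force is fixed at half the most. Time passes only in rows, so rows that repeat a pose let the fingers close. It gives the time, the measured TCP pose, the force and the opening at its end, in the units of the state.
- get_obs(): the state, without advancing time (a new reading comes with each control period).
- snapshot(name): name is "side" or "top"; returns a dict with "image" (384x512x3 uint8, red, green, blue), "fx", "fy", "cx", "cy" (pixels), "rvec" (rotation vector, rad) and "tvec" (3), from world to camera coordinates, as OpenCV has them. Camera axes: x right, y down, z forward; pixel columns grow to the right and rows downward; lengths in m; the calibration is good to about 2 mm. A picture is of the moment at which its call begins. There is no depth.
- close_job(): hands the job in, once; it reports no verdict.
Trained networks look in the newest picture that a camera, given by its name, has taken for a name from the list of things; names that differ only in an ending like _2 or _b are one class to them, and where a whole thing is asked for, a point or a joint stands for the part that bears it (a point fixed in the world has none). Each returns a list of dicts, best first, with "score" (0 to 1); they miss things now and then, are a little off and sometimes report something else, mostly with a low value. They report only what shows in the picture. A call takes as long as a camera call.
- search_frame(target, camera): "bbox" ([centre column, centre row, width, height] in pixels, round what is visible of it).
- trace(target, camera): "mask" (384x512 bool, what is visible of it) and "bbox" ([centre column, centre row, width, height] in pixels, round what is visible of it).
- landmark_of(target, camera): "position" ([column, row] in pixels: a listed point, or the origin of a listed thing).
The state is a dict: "clock": time; "joint_pos": joint angles; "qvel": joint speeds; "tau": joint torques, N m; "tool_pos": TCP position; "orientation": TCP orientation; "force": force on the tool from outside, world axes, zero at the start; "moment": the same for the moment, N m; "opening": finger opening in m.
Only numpy, scipy, OpenCV 4.12 (cv2) and the standard library are available. Lean on these libraries where they do the work, as an engineer would, in place of code of your own. Each camera call takes 0.05 s, during which the arm holds its last target.

### The job

Line up the two closed cartons for the inkjet coder by pushing them along the bench with the fingers, without gripping, lifting or knocking them: both flat against the long side guide, one of them right up against the raised end stop and the other close up behind it with no gap. Leave the bottles and everything else on the bench where they are.

Things in the scene. Friction and masses are not known exactly. Their poses are not given: they have to be found in the camera images.
- guide: Fixed side guide: two plastic strips 680 mm long on posts, top edge 63 mm up. Origin on the bench at mid-length, in the contact face, which looks to the robot. y runs along it; x points square to the face, away from the robot (cartons lie at negative x). Up to 7 degrees askew. Behind it: posts to 105 mm and, at the middle, a white print head and post to 136 mm tall.
- stop_raised: Raised pop-up end stop, fixed: upright steel blade 12 mm thick (along the guide), 110 mm wide, 55 mm tall. Origin at its underside's centre, axes parallel to the guide's: 306 mm from the guide's middle, towards one or the other end, and 70 mm in front of its face. The stop at the opposite end is lowered flush with the bench, out of use.
- carton_a: Closed cardboard carton, 195 mm long (its y axis), 135 mm wide (x), 75 mm tall, 0.3 to 0.65 kg, slides on the bench at a few newtons. Origin at the centre of its underside. Starts in front of the guide, long side within 18 degrees of the guide's direction, one carton each side of the guide's middle.
- carton_b: The other carton, identical to carton_a. Either may be the leading one.
- bottle_left: Clear water bottle with white screw cap standing upright, 65 mm diameter, 200 mm tall, at the robot's left of the cartons; origin at the centre of its base. Loose bystander, leave standing.
- bottle_right: Clear water bottle with white screw cap standing upright, 65 mm diameter, 200 mm tall, at the robot's right of the cartons; origin at the centre of its base. Loose bystander, leave standing.
- bottle_small: Clear water bottle with white screw cap standing upright, 58 mm diameter, 145 mm tall, beside the cartons at the robot's left; origin at the centre of its base. Loose bystander, leave standing.
- bottle_back: Clear water bottle with white screw cap standing upright, 65 mm diameter, 200 mm tall, behind the guide; origin at the centre of its base. Loose bystander, leave standing.
- tape_roll: Roll of packing tape lying flat, 104 mm diameter, 48 mm tall, front left of the bench; origin at the centre of its underside. Loose bystander.
- cutter: Carton cutter lying flat on the bench, 165 mm long (x axis), 22 mm wide, 12 mm thick, front right of the bench; origin under the middle of its handle. Loose bystander.
- dispenser: Bench tape dispenser, 160 by 56 mm, 100 mm tall, behind the guide; origin at the centre of its underside. Loose bystander.

How it is judged:
By the outcome, as a careful person would: the job done as asked, in the order asked, and still so for the second after the job is handed in, with the robot touching nothing.
It also fails if it takes over 72 s, if anything falls off the work surface, if the arm or the gripper's body presses on something with over 40 N, if the wrist force passes 120 N, or if a joint passes its speed limit or range.

## Working session

There is one attempt and no reset: what is moved stays moved. The work goes in short steps, Python scripts to look and compute and a shell command to move; the robot and the scene stay as the last step left them, time stands still between calls to the robot, and variables do not carry over. Pictures are saved under pics/ and viewed, and the job is handed in when it is done.

```bash
ls; mkdir -p pics
python3 - <<'E'
from plant import *
import cv2
print(get_obs())
for n in ("top","side"):
    s=snapshot(n); cv2.imwrite(f"pics/{n}0.png",s["image"][:,:,::-1])
    print({k:v for k,v in s.items() if k!="image"})
E
```

```text
pics
{'clock': 0.0, 'joint_pos': array([ 8.09053164e+01,  2.05926731e+01,  6.34299207e-01, -1.94076740e-02,
       -7.01365392e+01, -1.65076779e+01]), 'qvel': array([ 0.04218084, -0.0607525 ,  0.03985717, -0.04096411, -0.03711654,
       -0.04418553]), 'tau': array([ 2.76781182e-03, -5.82729328e+01,  2.93051898e+01,  6.99731380e+00,
        6.89771390e-03, -1.54028357e-04]), 'tool_pos': array([0.29149207, 0.60827593, 0.22561495]), 'orientation': array([ 1.79903815e+02, -9.47909114e-03, -2.56089630e+01]), 'force': array([0.44394712, 0.27987731, 0.34047199]), 'moment': array([-0.00015624, -0.02384434,  0.00396213]), 'opening': 0.08721336264208504}
{'fx': 469.5172942596563, 'fy': 469.5172942596563, 'cx': 254.68986515858504, 'cy': 196.48003375560648, 'rvec': array([ 2.16289516, -2.15233518,  0.11885798]), 'tvec': array([0.02805721, 0.53986604, 1.63518024])}
{'fx': 434.4063794502981, 'fy': 434.4063794502981, 'cx': 248.7220923049623, 'cy': 194.12262627520352, 'rvec': array([ 2.26575388, -0.0438207 ,  0.02747826]), 'tvec': array([-0.50952325,  0.05819122,  1.32201743])}
```

View pics/top0.png

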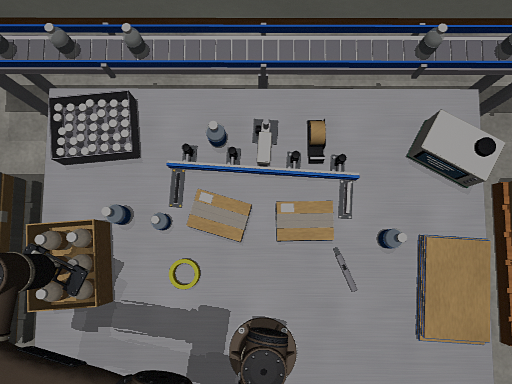

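View pics/side0.png

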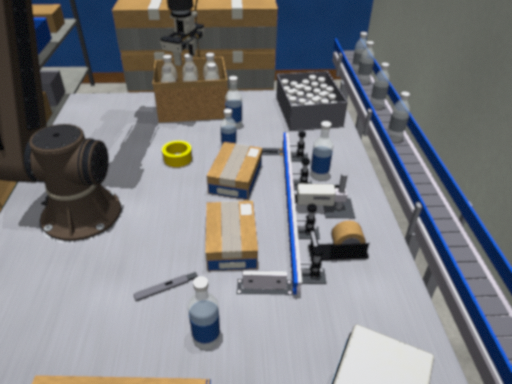

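The top view shows the guide from (168,165) to (358,177), with cartons at (219,215) and (305,220) and stops at (177,188) and (346,199). I'll enlarge the stops to see which one is raised.

```bash
cat > h.py <<'E'
from plant import *
import cv2, numpy as np
def cam(s):
    return np.array([[s["fx"],0,s["cx"]],[0,s["fy"],s["cy"]],[0,0,1.]]),cv2.Rodrigues(s["rvec"])[0],s["tvec"]
def bp(s,px,z):
    K,R,t=cam(s); d=R.T@np.linalg.inv(K)@np.array([px[0],px[1],1.]); o=-R.T@t
    return o+d*(z-o[2])/d[2]
def proj(s,P):
    K,R,t=cam(s); return cv2.projectPoints(np.array(P,float).reshape(-1,1,3),s["rvec"],s["tvec"],K,None)[0].reshape(-1,2)
E
python3 - <<'E'
from h import *
T=snapshot("top");S=snapshot("side")
for n,c in (("top",T),("side",S)):
  for t in ("guide","stop_raised","carton_a","bottle_left","bottle_small","bottle_right","bottle_back","tape_roll"):
    L=landmark_of(t,n)
    print(n,t,[(np.round(d["position"],1).tolist(),round(d["score"],2),np.round(bp(c,d["position"],0)[:2],3).tolist()) for d in L[:4]])
a=cv2.resize(T["image"][150:260,150:380],None,fx=3.4,fy=3.4,interpolation=cv2.INTER_CUBIC)
cv2.imwrite("pics/topz.png",a[:,:,::-1])
a=cv2.resize(S["image"][120:310,180:350],None,fx=3.1,fy=3.1,interpolation=cv2.INTER_CUBIC)
cv2.imwrite("pics/sidez.png",a[:,:,::-1])
E
```

```text
top guide [([259.7, 172.6], 0.64, [0.631, 0.013])]
top stop_raised [([344.9, 198.6], 0.63, [0.537, -0.295])]
top carton_a [([301.2, 223.1], 0.85, [0.448, -0.137]), ([219.9, 215.7], 0.6, [0.473, 0.156])]
top bottle_left [([121.0, 213.6], 0.78, [0.479, 0.513])]
top bottle_small [([164.9, 221.1], 0.52, [0.453, 0.354])]
top bottle_right [([383.1, 237.9], 0.8, [0.396, -0.429])]
top bottle_back [([217.8, 140.7], 0.79, [0.749, 0.167])]
top tape_roll [([188.5, 276.5], 0.74, [0.256, 0.264])]
side guide [([282.4, 208.9], 0.88, [0.614, -0.002])]
side stop_raised [([263.9, 289.2], 0.58, [0.536, -0.306])]
side carton_a [([227.8, 247.3], 0.81, [0.445, -0.157]), ([236.2, 175.5], 0.6, [0.475, 0.173])]
side bottle_left [([232.7, 122.8], 0.89, [0.467, 0.52])]
side bottle_small [([229.7, 141.4], 0.63, [0.454, 0.385])]
side bottle_right [([205.7, 339.0], 0.93, [0.393, -0.442]), ([234.8, 123.7], 0.6, [0.475, 0.513])]
side bottle_back [([318.7, 173.9], 0.69, [0.756, 0.172]), ([160.0, 290.4], 0.47, [0.273, -0.3])]
side tape_roll [([175.0, 155.8], 0.98, [0.257, 0.297]), ([160.9, 287.2], 0.4, [0.274, -0.29])]
```

View pics/topz.png

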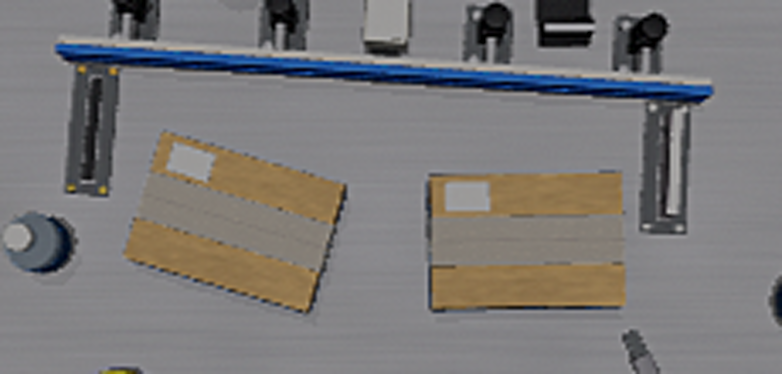

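View pics/sidez.png

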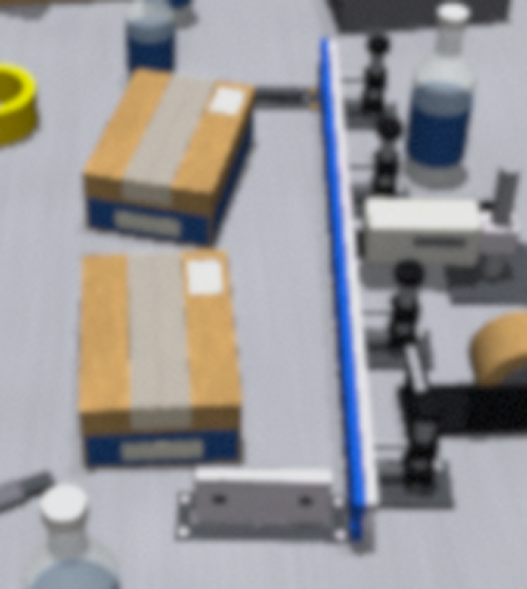

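Run:
```python
from h import *
T=snapshot("top");S=snapshot("side")
for n,c in (("top",T),("side",S)):
    K,R,t=cam(c); print(n,"cam pos",(-R.T@t).round(3))
f=lambda p:(p[0]/3.4+150-.35,p[1]/3.4+150-.35)
g=lambda p:(p[0]/3.1+180-.35,p[1]/3.1+120-.35)
for nm,q in (("L",[(165,131),(346,185),(308,311),(125,258)]),("R",[(429,174),(621,171),(625,306),(431,307)])):
    P=np.array([bp(T,f(p),.075)[:2] for p in q]); (c,s,a)=cv2.minAreaRect((P*1000).astype(np.float32)); print(nm,P.round(3).tolist(),P.mean(0).round(4),s,
      "long angle",np.degrees(np.arctan2(*(P[0]+P[3]-P[1]-P[2])[::-1])).round(1))
print("guide top edges (top)",[bp(T,f(p),.063).round(3)[:2] for p in [(57,45),(57,60),(712,85),(710,100)]])
print("guide side",[bp(S,g(p),.063).round(3)[:2] for p in [(322,40),(330,40),(351,505),(362,505),(378,500)]])
print("stop top blade top view",[bp(T,f(p),.055).round(3)[:2] for p in [(668,108),(688,110),(664,214),(680,214)]])
print("stop side",[bp(S,g(p),.055).round(3)[:2] for p in [(197,470),(332,471),(195,483),(332,483)]])
```

```text
top cam pos [0.345 0.018 1.687]
side cam pos [ 0.464 -0.998  0.894]
L [[0.563, 0.226], [0.508, 0.042], [0.381, 0.079], [0.433, 0.264]] [0.4712 0.1529] (192.8211212158203, 135.11062622070312) long angle 73.9
R [[0.52, -0.043], [0.524, -0.237], [0.387, -0.24], [0.385, -0.045]] [ 0.4541 -0.1411] (136.4907684326172, 194.90170288085938) long angle 90.9
guide top edges (top) [array([0.654, 0.342]), array([0.638, 0.341]), array([ 0.615, -0.334]), array([ 0.599, -0.332])]
guide side [array([0.649, 0.339]), array([0.658, 0.339]), array([ 0.602, -0.338]), array([ 0.61 , -0.338]), array([ 0.624, -0.333])]
stop top blade top view [array([ 0.592, -0.29 ]), array([ 0.59 , -0.311]), array([ 0.482, -0.284]), array([ 0.482, -0.3  ])]
stop side [array([ 0.484, -0.292]), array([ 0.592, -0.297]), array([ 0.482, -0.305]), array([ 0.591, -0.309])]
```

```bash
cat >> h.py <<'E'
from scipy.spatial.transform import Rotation as Ro
def delta(x,y,z,yaw=-3.7):
    o=get_obs(); R=Ro.from_euler("xyz",o["orientation"],degrees=True); Rg=Ro.from_euler("xyz",[180,0,yaw],degrees=True)
    d=R.inv().apply(np.array([x,y,z])-o["tool_pos"])*1000; a=(R.inv()*Rg).as_rotvec(degrees=True)
    print("d",d.round(1),"a",a.round(1),"F",o["force"].round(1),"pos",o["tool_pos"].round(4),"ori",o["orientation"].round(1),"t",round(o["clock"],2))
E
python3 -m inch '[{"dz":-60},{"dx":170,"dy":173,"dz":-75,"az":-11},{"dx":341,"dy":346,"dz":-75,"az":-22},{"dx":341,"dy":346,"dz":-75,"az":-22},{"dx":341,"dy":346,"dz":-75,"az":-22},{"dx":341,"dy":346,"dz":-75,"az":-22},{"dx":341,"dy":346,"dz":-75,"az":-22},{"dx":341,"dy":346,"dz":-75,"az":-22}]'
python3 -c "
from h import *
delta(.365,.155,.13)"
```

```text
d [262.2 377.5  96.6] a [  0.    0.  -21.9] F [ 0.5 -0.1 -0.6] pos [0.2917 0.6087 0.2266] ori [180.    0.  -25.6] t 1.1$[0]: bad value
```

```bash
python3 -m inch '[{"ax":0,"ay":0,"az":0,"dx":0,"dy":0,"dz":-60,"fingers":87},{"ax":0,"ay":0,"az":-11,"dx":170,"dy":173,"dz":-75,"fingers":87},{"ax":0,"ay":0,"az":-22,"dx":341,"dy":346,"dz":-75,"fingers":87},{"ax":0,"ay":0,"az":-22,"dx":341,"dy":346,"dz":-75,"fingers":87},{"ax":0,"ay":0,"az":-22,"dx":341,"dy":346,"dz":-75,"fingers":87},{"ax":0,"ay":0,"az":-22,"dx":341,"dy":346,"dz":-75,"fingers":87},{"ax":0,"ay":0,"az":-22,"dx":341,"dy":346,"dz":-75,"fingers":87},{"ax":0,"ay":0,"az":-22,"dx":341,"dy":346,"dz":-75,"fingers":87}]'
python3 -c "
from h import *
delta(.365,.155,.13)"
```

```text
clock: 2.1
tool_pos: [0.4341, 0.1934, 0.3008]
orientation: [-179.9, -0.0, -3.6]
force: [0.0, -0.0, -0.7]
opening: 0.0869
d [-66.7  42.7 170.7] a [-0.1 -0.   0.1] F [ 0.  -0.  -0.7] pos [0.4341 0.1934 0.3008] ori [-179.9   -0.    -3.6] t 2.1
```

```bash
python3 -m inch '[{"ax":0,"ay":0,"az":0,"dx":-67,"dy":43,"dz":170,"fingers":87},{"ax":0,"ay":0,"az":0,"dx":-67,"dy":43,"dz":170,"fingers":87},{"ax":0,"ay":0,"az":0,"dx":-67,"dy":43,"dz":170,"fingers":87},{"ax":0,"ay":0,"az":0,"dx":-67,"dy":43,"dz":170,"fingers":87},{"ax":0,"ay":0,"az":0,"dx":-67,"dy":43,"dz":170,"fingers":87}]'
python3 - <<'E'
from h import *
delta(.365,.155,.028)
for n in ("top","side"):
    s=snapshot(n); cv2.imwrite(f"pics/{n}1.png",cv2.resize(s["image"],None,fx=1.5,fy=1.5)[:,:,::-1])
E
```

```text
clock: 2.72
tool_pos: [0.3651, 0.1572, 0.1311]
orientation: [-180.0, -0.1, -3.6]
force: [0.7, 0.9, 0.7]
opening: 0.0868
d [ -0.    2.3 103.1] a [-0.  -0.1  0.1] F [0.7 0.9 0.7] pos [0.3651 0.1572 0.1311] ori [-1.8e+02 -1.0e-01 -3.6e+00] t 2.73
```

View pics/top1.png

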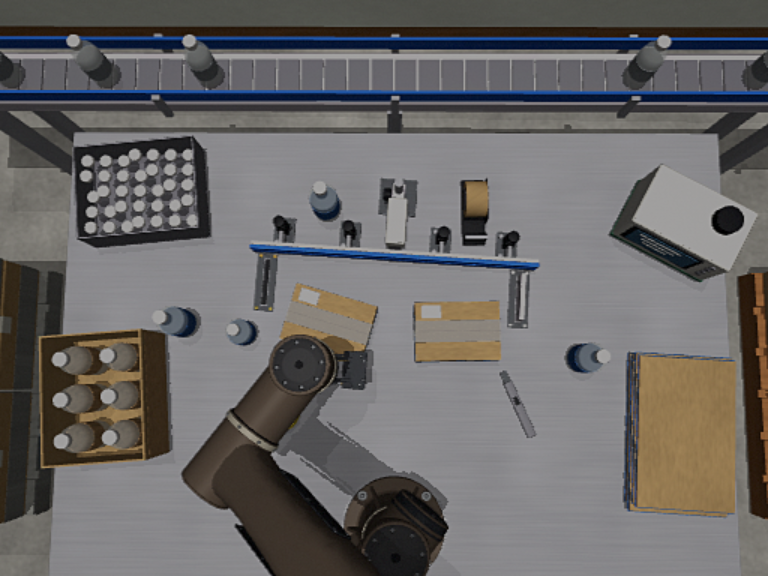

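View pics/side1.png

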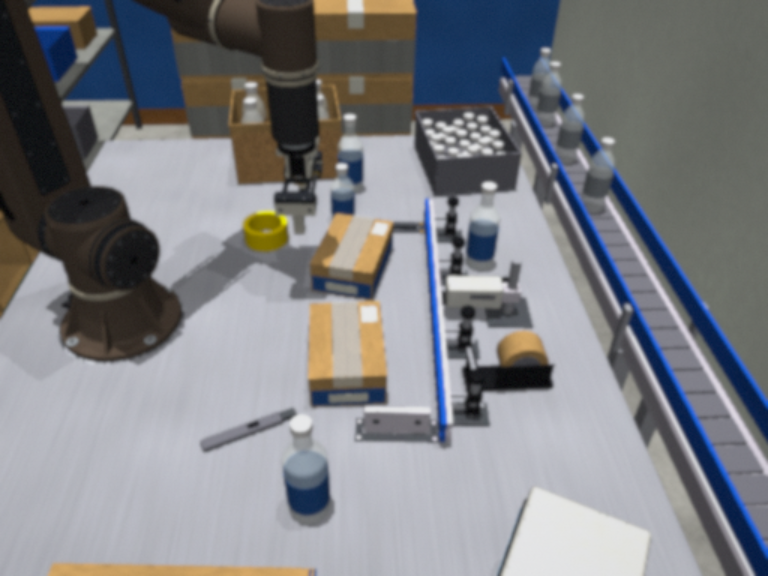

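The gripper is in front of the left carton, at about (330,365) in the top view. I'll descend there and push squarely toward the guide.

```bash
python3 -m inch '[{"ax":0,"ay":0,"az":0,"dx":-3,"dy":2,"dz":60,"fingers":87},{"ax":0,"ay":0,"az":0,"dx":-3,"dy":2,"dz":103,"fingers":87},{"ax":0,"ay":0,"az":0,"dx":-3,"dy":2,"dz":106,"fingers":87}]'
python3 -m inch '[{"ax":0,"ay":0,"az":0,"dx":15,"dy":0,"dz":0,"fingers":87},{"ax":0,"ay":0,"az":0,"dx":25,"dy":0,"dz":0,"fingers":87},{"ax":0,"ay":0,"az":0,"dx":35,"dy":0,"dz":0,"fingers":87},{"ax":0,"ay":0,"az":0,"dx":45,"dy":0,"dz":0,"fingers":87},{"ax":0,"ay":0,"az":0,"dx":55,"dy":0,"dz":0,"fingers":87},{"ax":0,"ay":0,"az":0,"dx":60,"dy":0,"dz":0,"fingers":87}]'
python3 - <<'E'
from h import *
delta(.365,.155,.028)
for n in ("top","side"):
    s=snapshot(n); cv2.imwrite(f"pics/{n}2.png",cv2.resize(s["image"],None,fx=1.5,fy=1.5)[:,:,::-1])
E
```

```text
clock: 3.2
tool_pos: [0.3608, 0.1541, 0.0231]
orientation: [179.8, 0.1, -3.6]
force: [-0.4, -0.4, 0.7]
opening: 0.0868
clock: 3.95
tool_pos: [0.4217, 0.1508, 0.0243]
orientation: [180.0, 0.0, -3.6]
force: [-3.6, -0.9, 3.0]
opening: 0.0872
d [-56.8  -0.6  -3.7] a [0.  0.  0.1] F [-3.6 -0.9  3. ] pos [0.4217 0.1508 0.0243] ori [180.    0.   -3.6] t 3.95
```

View pics/top2.png

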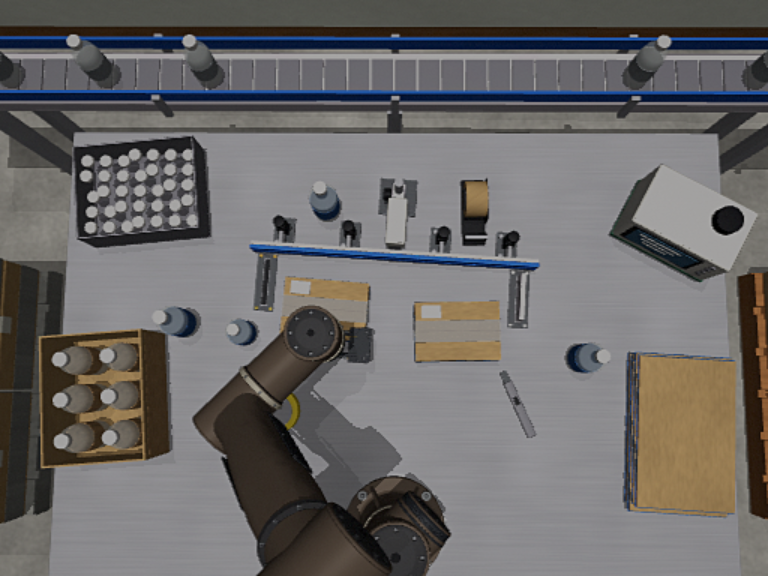

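View pics/side2.png

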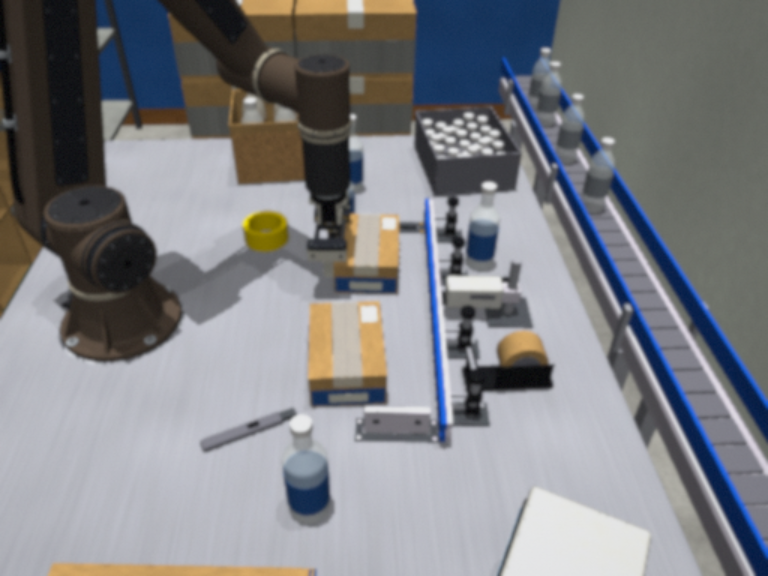

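The left carton has turned nearly parallel to the guide, spanning (283,278) to (369,287). I'll keep pushing.

```bash
python3 -m inch '[{"ax":0,"ay":0,"az":0,"dx":10,"dy":0,"dz":0,"fingers":87},{"ax":0,"ay":0,"az":0,"dx":20,"dy":0,"dz":0,"fingers":87},{"ax":0,"ay":0,"az":0,"dx":30,"dy":0,"dz":0,"fingers":87},{"ax":0,"ay":0,"az":0,"dx":40,"dy":0,"dz":0,"fingers":87},{"ax":0,"ay":0,"az":0,"dx":50,"dy":0,"dz":0,"fingers":87},{"ax":0,"ay":0,"az":0,"dx":58,"dy":0,"dz":0,"fingers":87}]'
python3 -m inch '[{"ax":0,"ay":0,"az":0,"dx":3,"dy":0,"dz":0,"fingers":87},{"ax":0,"ay":0,"az":0,"dx":6,"dy":0,"dz":0,"fingers":87}]'
python3 - <<'E'
from h import *
delta(.365,.155,.028)
for n in ("top","side"):
    s=snapshot(n); cv2.imwrite(f"pics/{n}3.png",cv2.resize(s["image"][100:300,130:400],None,fx=2.9,fy=2.9)[:,:,::-1])
E
```

```text
clock: 4.8
tool_pos: [0.4795, 0.1472, 0.0243]
orientation: [180.0, 0.0, -3.6]
force: [-5.7, 0.8, 3.4]
opening: 0.087
clock: 5.05
tool_pos: [0.485, 0.1468, 0.0243]
orientation: [180.0, 0.0, -3.6]
force: [-5.1, -0.6, 2.6]
opening: 0.0869
d [-120.2   -0.6   -3.7] a [0.  0.  0.1] F [-5.1 -0.6  2.6] pos [0.485  0.1468 0.0243] ori [180.    0.   -3.6] t 5.05
```

View pics/top3.png

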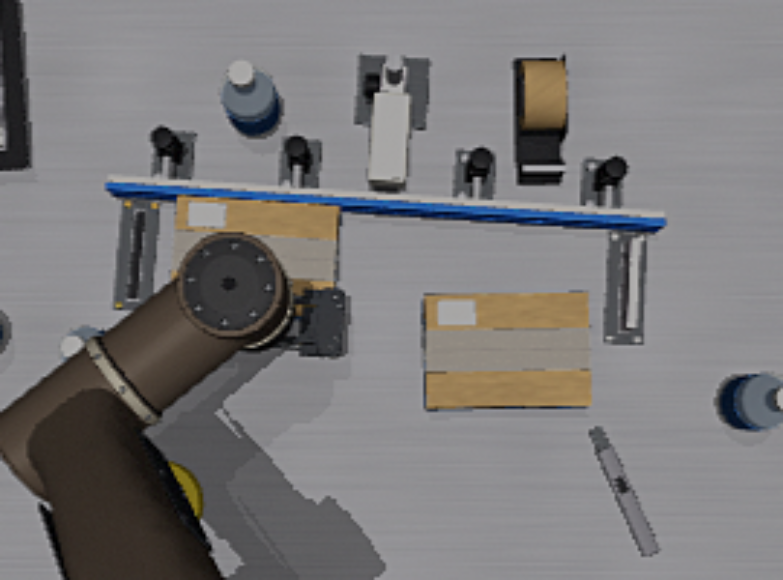

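View pics/side3.png

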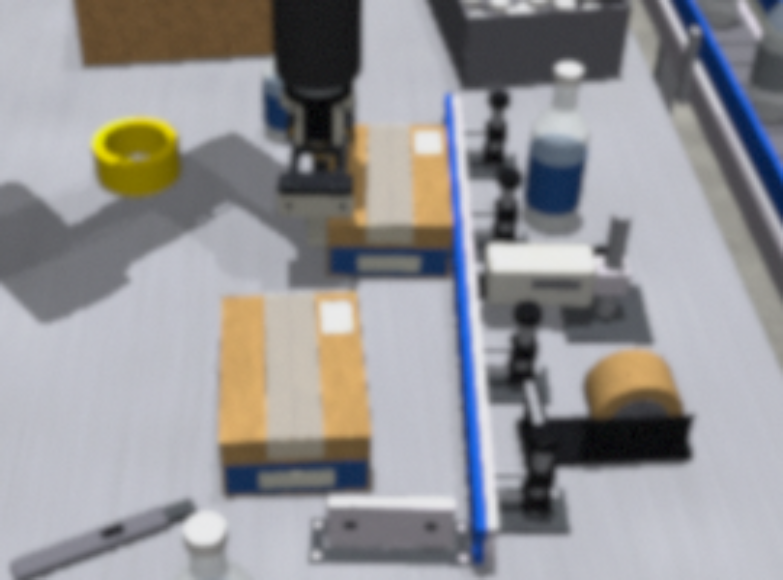

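```bash
python3 -m inch '[{"ax":0,"ay":0,"az":0,"dx":2,"dy":0,"dz":0,"fingers":87},{"ax":0,"ay":0,"az":0,"dx":4,"dy":0,"dz":0,"fingers":87}]'
python3 -m inch '[{"ax":0,"ay":0,"az":0,"dx":1,"dy":0,"dz":0,"fingers":87},{"ax":0,"ay":0,"az":0,"dx":2,"dy":0,"dz":0,"fingers":87}]'
```

```text
clock: 5.4
tool_pos: [0.4872, 0.1466, 0.0243]
orientation: [180.0, 0.2, -3.6]
force: [-23.0, 10.1, 16.8]
opening: 0.0871
clock: 5.65
tool_pos: [0.4871, 0.1466, 0.0243]
orientation: [180.0, 0.3, -3.6]
force: [-30.9, 12.5, 23.5]
opening: 0.087
```

```bash
python3 -m inch '[{"ax":0,"ay":0,"az":0,"dx":-30,"dy":0,"dz":-3,"fingers":87},{"ax":0,"ay":0,"az":0,"dx":-60,"dy":0,"dz":-50,"fingers":87},{"ax":0,"ay":0,"az":0,"dx":-60,"dy":50,"dz":-105,"fingers":87},{"ax":0,"ay":0,"az":0,"dx":-60,"dy":110,"dz":-105,"fingers":87},{"ax":0,"ay":0,"az":0,"dx":-60,"dy":170,"dz":-105,"fingers":87},{"ax":0,"ay":0,"az":0,"dx":-60,"dy":230,"dz":-105,"fingers":87},{"ax":0,"ay":0,"az":0,"dx":-90,"dy":285,"dz":-105,"fingers":87},{"ax":0,"ay":0,"az":0,"dx":-100,"dy":285,"dz":-105,"fingers":87}]'
python3 -c "
from h import *
delta(.360,-.14,.028)"
```

```text
clock: 6.65
tool_pos: [0.3718, -0.1343, 0.1293]
orientation: [180.0, -0.0, -3.9]
force: [-0.1, 0.9, 0.3]
opening: 0.087
d [-11.4   6.5 101.3] a [ 0.  -0.  -0.2] F [-0.1  0.9  0.3] pos [ 0.3718 -0.1343  0.1293] ori [180.   -0.   -3.9] t 6.65
```

```bash
python3 -m inch '[{"ax":0,"ay":0,"az":0,"dx":-15,"dy":6,"dz":10,"fingers":87},{"ax":0,"ay":0,"az":0,"dx":-15,"dy":6,"dz":10,"fingers":87},{"ax":0,"ay":0,"az":0,"dx":-15,"dy":6,"dz":10,"fingers":87}]'
python3 - <<'E'
from h import *
delta(.356,-.14,.026)
T=snapshot("top")
L=trace("carton_a","top")
for d in L[:3]:
    c=cv2.minAreaRect(np.argwhere(d["mask"])[:,::-1].astype(np.float32)); bx=cv2.boxPoints(c)
    P=np.array([bp(T,p,.075)[:2] for p in bx]); print(round(d["score"],2),P.round(3).tolist())
cv2.imwrite("pics/top4.png",cv2.resize(T["image"][100:300,130:400],None,fx=2.9,fy=2.9,interpolation=cv2.INTER_CUBIC)[:,:,::-1])
E
```

```text
clock: 7.02
tool_pos: [0.3592, -0.1362, 0.1199]
orientation: [180.0, -0.1, -3.5]
force: [0.5, 0.1, -0.7]
opening: 0.0871
d [-3.2  4.  93.9] a [ 0.  -0.1  0.2] F [ 0.5  0.1 -0.7] pos [ 0.3592 -0.1362  0.1199] ori [ 1.8e+02 -1.0e-01 -3.5e+00] t 7.03
0.83 [[0.499, 0.262], [0.64, 0.256], [0.628, 0.058], [0.488, 0.065]]
```

View pics/top4.png

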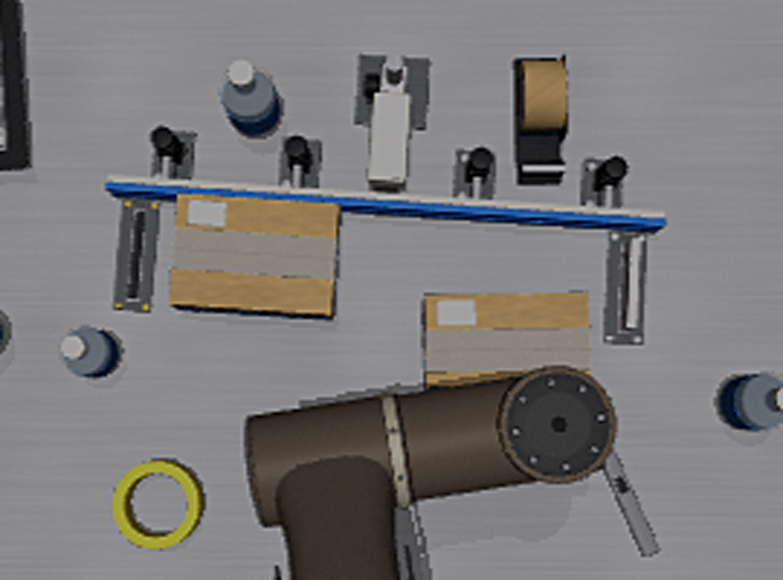

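```bash
python3 -m inch '[{"ax":0,"ay":0,"az":0,"dx":-3,"dy":4,"dz":60,"fingers":87},{"ax":0,"ay":0,"az":0,"dx":-3,"dy":4,"dz":96,"fingers":87},{"ax":0,"ay":0,"az":0,"dx":-3,"dy":4,"dz":96,"fingers":87}]'
python3 -m inch '[{"ax":0,"ay":0,"az":0,"dx":12,"dy":0,"dz":0,"fingers":87},{"ax":0,"ay":0,"az":0,"dx":24,"dy":0,"dz":0,"fingers":87},{"ax":0,"ay":0,"az":0,"dx":34,"dy":0,"dz":0,"fingers":87},{"ax":0,"ay":0,"az":0,"dx":44,"dy":0,"dz":0,"fingers":87},{"ax":0,"ay":0,"az":0,"dx":54,"dy":0,"dz":0,"fingers":87},{"ax":0,"ay":0,"az":0,"dx":64,"dy":0,"dz":0,"fingers":87},{"ax":0,"ay":0,"az":0,"dx":74,"dy":0,"dz":0,"fingers":87},{"ax":0,"ay":0,"az":0,"dx":80,"dy":0,"dz":0,"fingers":87}]'
python3 - <<'E'
from h import *
delta(.36,-.14,.026)
o=get_obs()["tool_pos"];print("n",o[0]*.998-o[1]*.0645)
for n in ("top","side"):
    s=snapshot(n); cv2.imwrite(f"pics/{n}5.png",cv2.resize(s["image"][100:300,130:400],None,fx=2.9,fy=2.9)[:,:,::-1])
E
```

```text
clock: 7.5
tool_pos: [0.3533, -0.1404, 0.0217]
orientation: [179.9, 0.3, -3.6]
force: [0.1, 0.0, 0.3]
opening: 0.0866
clock: 8.5
tool_pos: [0.4343, -0.1456, 0.0236]
orientation: [180.0, 0.1, -3.6]
force: [-10.8, 2.0, 8.4]
opening: 0.0869
d [-74.6  -0.9  -2.3] a [0.  0.1 0.1] F [-10.8   2.    8.4] pos [ 0.4343 -0.1456  0.0236] ori [ 1.8e+02  1.0e-01 -3.6e+00] t 8.5
n 0.442873485653008
```

View pics/top5.png

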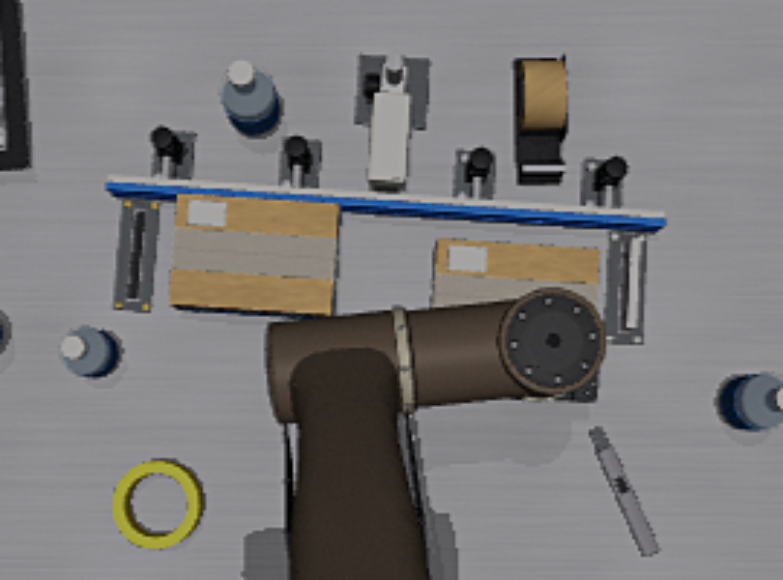

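View pics/side5.png

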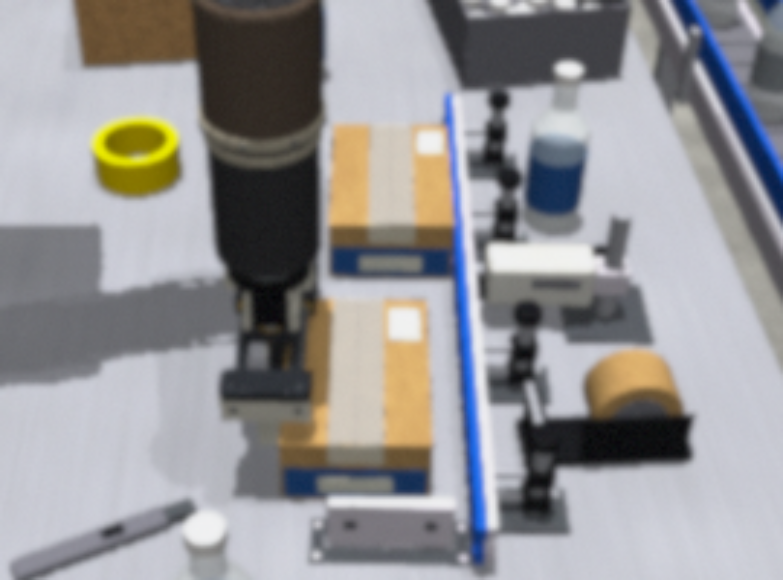

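```bash
python3 -m inch '[{"ax":0,"ay":0,"az":0,"dx":10,"dy":0,"dz":0,"fingers":87},{"ax":0,"ay":0,"az":0,"dx":19,"dy":0,"dz":0,"fingers":87},{"ax":0,"ay":0,"az":0,"dx":26,"dy":0,"dz":0,"fingers":87},{"ax":0,"ay":0,"az":0,"dx":30,"dy":0,"dz":0,"fingers":87}]'
python3 -m inch '[{"ax":0,"ay":0,"az":0,"dx":2,"dy":0,"dz":0,"fingers":87},{"ax":0,"ay":0,"az":0,"dx":4,"dy":0,"dz":0,"fingers":87}]'
```

```text
clock: 9.1
tool_pos: [0.4632, -0.1475, 0.0233]
orientation: [180.0, 0.2, -3.6]
force: [-10.6, 0.3, 9.7]
opening: 0.0872
clock: 9.35
tool_pos: [0.4684, -0.1477, 0.0233]
orientation: [180.0, 0.0, -3.6]
force: [-4.3, 0.5, -0.1]
opening: 0.087
```

```bash
python3 -m inch '[{"ax":0,"ay":0,"az":0,"dx":2,"dy":0,"dz":0,"fingers":87},{"ax":0,"ay":0,"az":0,"dx":3,"dy":0,"dz":0,"fingers":87}]'
```

```text
clock: 9.6
tool_pos: [0.4683, -0.1477, 0.0231]
orientation: [180.0, 0.3, -3.6]
force: [-16.2, 5.6, 14.0]
opening: 0.0869
```

```bash
python3 -m inch '[{"ax":0,"ay":0,"az":0,"dx":-30,"dy":0,"dz":0,"fingers":87},{"ax":0,"ay":0,"az":0,"dx":-40,"dy":0,"dz":-50,"fingers":40},{"ax":0,"ay":0,"az":0,"dx":-40,"dy":-30,"dz":-110,"fingers":0},{"ax":0,"ay":0,"az":0,"dx":-20,"dy":-90,"dz":-120,"fingers":0},{"ax":0,"ay":0,"az":0,"dx":0,"dy":-150,"dz":-120,"fingers":0},{"ax":0,"ay":0,"az":0,"dx":20,"dy":-210,"dz":-120,"fingers":0},{"ax":0,"ay":0,"az":0,"dx":40,"dy":-270,"dz":-120,"fingers":0},{"ax":0,"ay":0,"az":0,"dx":60,"dy":-330,"dz":-120,"fingers":0}]'
python3 -m inch '[{"ax":0,"ay":0,"az":0,"dx":10,"dy":-60,"dz":0,"fingers":0},{"ax":0,"ay":0,"az":0,"dx":15,"dy":-120,"dz":0,"fingers":0},{"ax":0,"ay":0,"az":0,"dx":15,"dy":-120,"dz":0,"fingers":0}]'
python3 - <<'E'
from h import *
delta(.574,.304,.026)
for n in ("top","side"):
    s=snapshot(n); cv2.imwrite(f"pics/{n}6.png",cv2.resize(s["image"][100:300,130:400],None,fx=2.9,fy=2.9)[:,:,::-1])
E
```

```text
clock: 10.6
tool_pos: [0.5515, 0.1744, 0.1443]
orientation: [-179.9, -0.2, -3.5]
force: [0.2, 0.1, 0.3]
opening: 0.0226
clock: 10.98
tool_pos: [0.5735, 0.2951, 0.1431]
orientation: [-179.9, -0.1, -3.4]
force: [0.1, -0.1, -0.2]
opening: 0.0003
d [ -0.3  -8.7 117.1] a [-0.1 -0.1  0.3] F [ 0.1 -0.1 -0.2] pos [0.5735 0.2951 0.1431] ori [-1.799e+02 -1.000e-01 -3.400e+00] t 10.97
```

View pics/top6.png

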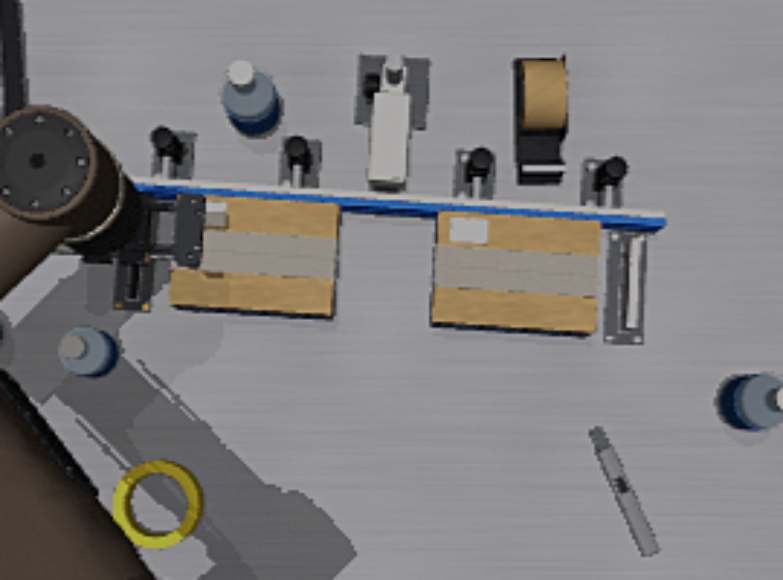

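View pics/side6.png

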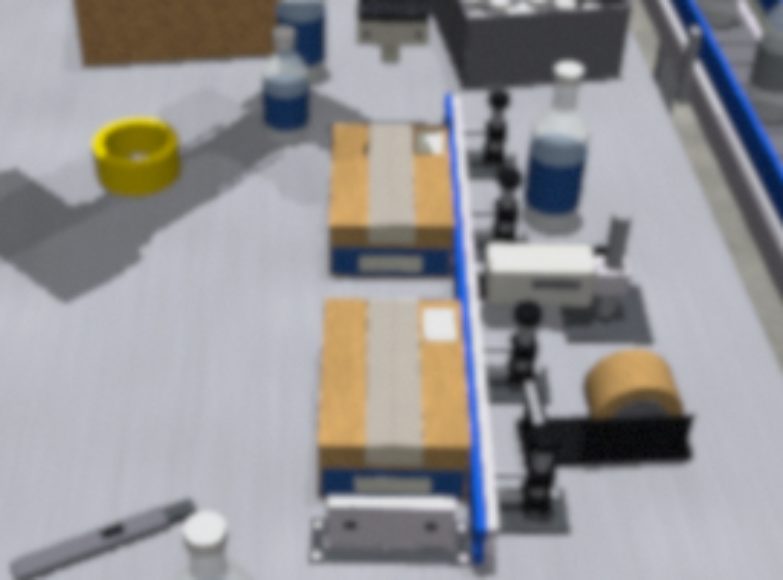

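Both cartons lie along the guide with a gap between them, at (338–435, 260) in the crop. I'll descend behind the left carton and push the pair to the stop.

```bash
python3 -m inch '[{"ax":0,"ay":0,"az":0,"dx":-1,"dy":-9,"dz":50,"fingers":0},{"ax":0,"ay":0,"az":0,"dx":-1,"dy":-9,"dz":100,"fingers":0},{"ax":0,"ay":0,"az":0,"dx":-1,"dy":-9,"dz":117,"fingers":0},{"ax":0,"ay":0,"az":0,"dx":-1,"dy":-9,"dz":117,"fingers":0}]'
python3 -m inch '[{"ax":0,"ay":0,"az":0.2,"dx":0,"dy":10,"dz":0,"fingers":0},{"ax":0,"ay":0,"az":0.2,"dx":0,"dy":20,"dz":0,"fingers":0},{"ax":0,"ay":0,"az":0.2,"dx":0,"dy":28,"dz":0,"fingers":0},{"ax":0,"ay":0,"az":0.2,"dx":0,"dy":36,"dz":0,"fingers":0},{"ax":0,"ay":0,"az":0.2,"dx":0,"dy":44,"dz":0,"fingers":0},{"ax":0,"ay":0,"az":0.2,"dx":0,"dy":50,"dz":0,"fingers":0}]'
python3 - <<'E'
from h import *
delta(.574,.304,.026)
for n in ("top","side"):
    s=snapshot(n); cv2.imwrite(f"pics/{n}7.png",cv2.resize(s["image"][100:300,130:400],None,fx=2.9,fy=2.9)[:,:,::-1])
E
```

```text
clock: 11.58
tool_pos: [0.5717, 0.2983, 0.0262]
orientation: [179.9, 0.0, -3.6]
force: [-0.5, -0.7, 0.5]
opening: 0.0001
clock: 12.32
tool_pos: [0.5694, 0.2508, 0.0281]
orientation: [-179.8, -0.2, -3.8]
force: [-2.1, 8.0, 3.4]
opening: 0.0006
d [  1.1 -53.4   2.3] a [-0.2 -0.2 -0.1] F [-2.1  8.   3.4] pos [0.5694 0.2508 0.0281] ori [-179.8   -0.2   -3.8] t 12.32
```

View pics/top7.png

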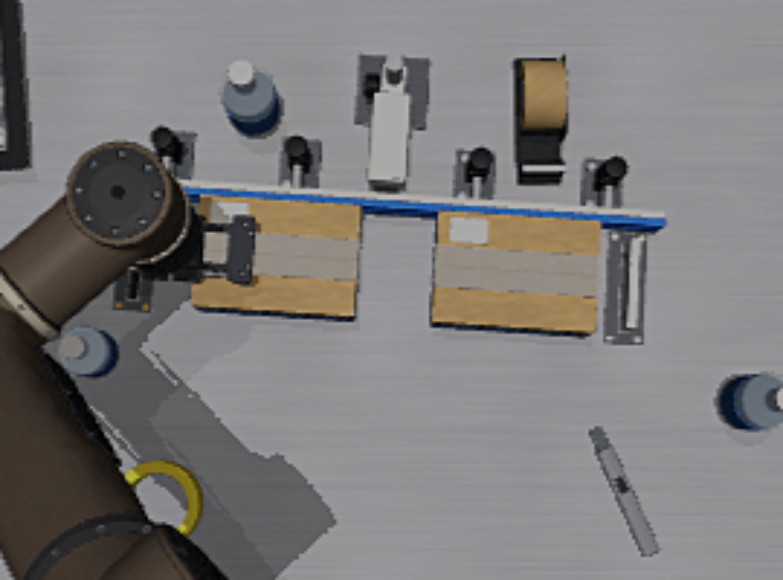

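View pics/side7.png

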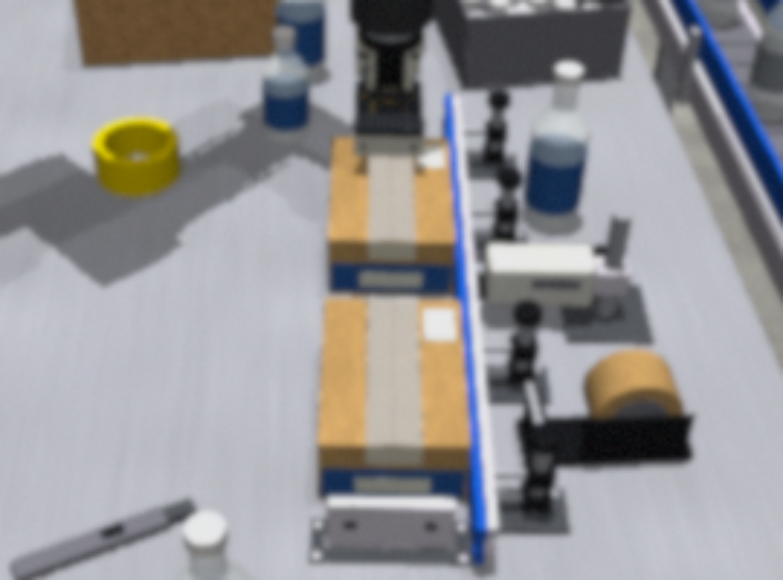

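```bash
python3 -m inch '[{"ax":0,"ay":0,"az":0,"dx":0,"dy":10,"dz":0,"fingers":0},{"ax":0,"ay":0,"az":0,"dx":0,"dy":20,"dz":0,"fingers":0},{"ax":0,"ay":0,"az":0,"dx":0,"dy":30,"dz":0,"fingers":0},{"ax":0,"ay":0,"az":0,"dx":0,"dy":40,"dz":0,"fingers":0},{"ax":0,"ay":0,"az":0,"dx":0,"dy":50,"dz":0,"fingers":0},{"ax":0,"ay":0,"az":0,"dx":0,"dy":60,"dz":0,"fingers":0},{"ax":0,"ay":0,"az":0,"dx":0,"dy":70,"dz":0,"fingers":0},{"ax":0,"ay":0,"az":0,"dx":0,"dy":78,"dz":0,"fingers":0}]'
python3 - <<'E'
from h import *
delta(.574,.304,.026)
for n in ("top","side"):
    s=snapshot(n); cv2.imwrite(f"pics/{n}8.png",cv2.resize(s["image"][100:300,130:400],None,fx=2.9,fy=2.9)[:,:,::-1])
E
```

```text
clock: 13.42
tool_pos: [0.5645, 0.173, 0.028]
orientation: [-179.8, -0.2, -3.8]
force: [-3.3, 9.3, 5.7]
opening: 0.0006
d [   0.9 -131.3    2.5] a [-0.2 -0.2 -0.1] F [-3.3  9.3  5.7] pos [0.5645 0.173  0.028 ] ori [-179.8   -0.2   -3.8] t 13.43
```

View pics/top8.png

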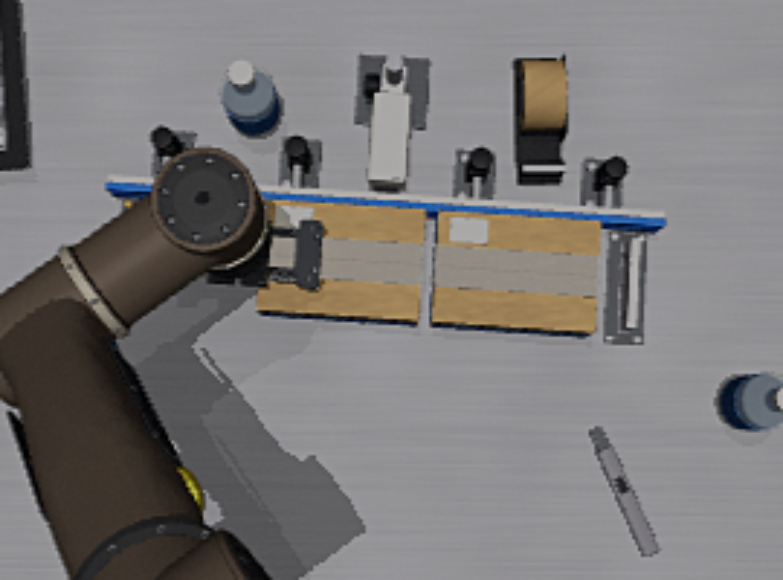

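View pics/side8.png

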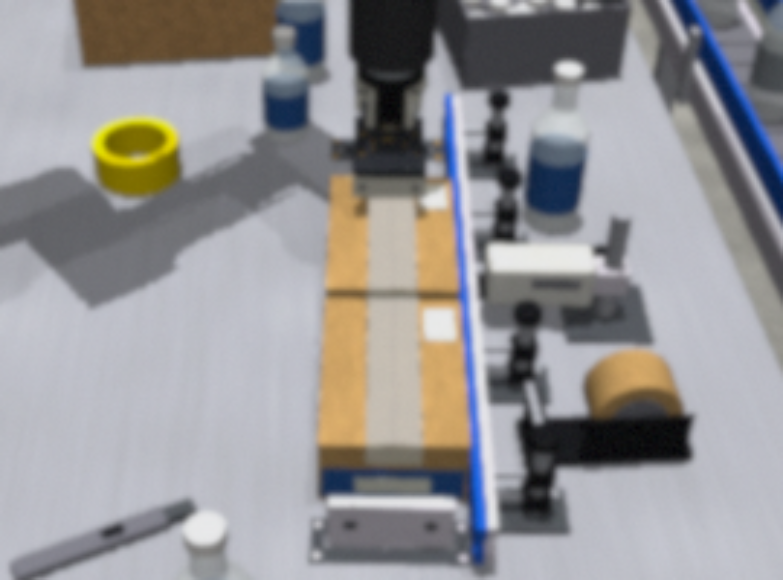

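```bash
python3 -m inch '[{"ax":0,"ay":0,"az":0,"dx":0,"dy":6,"dz":0,"fingers":0},{"ax":0,"ay":0,"az":0,"dx":0,"dy":12,"dz":0,"fingers":0},{"ax":0,"ay":0,"az":0,"dx":0,"dy":16,"dz":0,"fingers":0},{"ax":0,"ay":0,"az":0,"dx":0,"dy":20,"dz":0,"fingers":0}]'
python3 -m inch '[{"ax":0,"ay":0,"az":0,"dx":0,"dy":3,"dz":0,"fingers":0},{"ax":0,"ay":0,"az":0,"dx":0,"dy":6,"dz":0,"fingers":0}]'
python3 - <<'E'
from h import *
delta(.574,.304,.026)
s=snapshot("top"); cv2.imwrite(f"pics/top9.png",cv2.resize(s["image"][150:240,200:380],None,fx=4.4,fy=4.4)[:,:,::-1])
E
```

```text
clock: 14.02
tool_pos: [0.5633, 0.1542, 0.028]
orientation: [-179.7, -0.2, -3.8]
force: [-5.0, 15.1, 5.3]
opening: 0.0003
clock: 14.28
tool_pos: [0.563, 0.1484, 0.0281]
orientation: [-179.7, -0.2, -3.7]
force: [-5.3, 14.7, 5.5]
opening: 0.0006
d [   0.8 -156.     2.8] a [-0.3 -0.2 -0. ] F [-5.3 14.7  5.5] pos [0.563  0.1484 0.0281] ori [-179.7   -0.2   -3.7] t 14.28
```

View pics/top9.png

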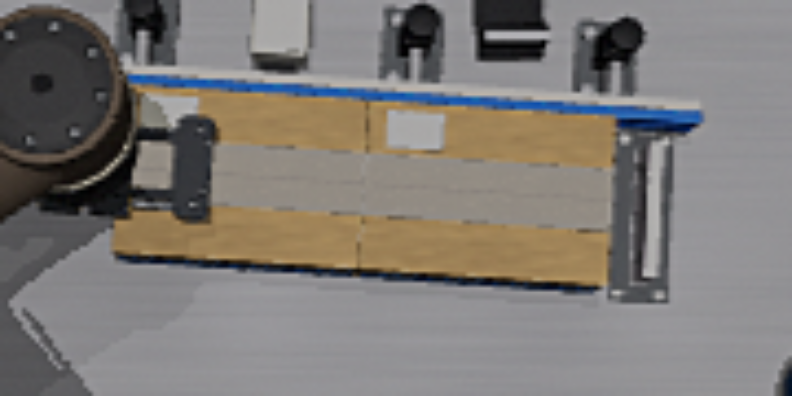

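```bash
python3 -m inch '[{"ax":0,"ay":0,"az":0,"dx":0,"dy":4,"dz":0,"fingers":0},{"ax":0,"ay":0,"az":0,"dx":0,"dy":8,"dz":0,"fingers":0},{"ax":0,"ay":0,"az":0,"dx":0,"dy":12,"dz":0,"fingers":0},{"ax":0,"ay":0,"az":0,"dx":0,"dy":15,"dz":0,"fingers":0}]'
python3 -m inch '[{"ax":0,"ay":0,"az":0,"dx":0,"dy":2,"dz":0,"fingers":0},{"ax":0,"ay":0,"az":0,"dx":0,"dy":4,"dz":0,"fingers":0}]'
python3 - <<'E'
from h import *
delta(.574,.304,.026)
s=snapshot("top"); cv2.imwrite(f"pics/top10.png",cv2.resize(s["image"][150:240,200:380],None,fx=4.4,fy=4.4)[:,:,::-1])
s=snapshot("side"); cv2.imwrite(f"pics/side10.png",cv2.resize(s["image"][120:310,180:350],None,fx=3.1,fy=3.1)[:,:,::-1])
E
```

```text
clock: 14.82
tool_pos: [0.562, 0.1333, 0.0281]
orientation: [-179.7, -0.2, -3.7]
force: [-4.8, 15.2, 6.1]
opening: 0.0005
clock: 15.08
tool_pos: [0.5617, 0.1294, 0.028]
orientation: [-179.7, -0.2, -3.7]
force: [-5.0, 15.3, 6.3]
opening: 0.0004
d [   0.8 -175.     2.9] a [-0.3 -0.2 -0. ] F [-5.  15.3  6.3] pos [0.5617 0.1294 0.028 ] ori [-179.7   -0.2   -3.7] t 15.07
```

View pics/top10.png

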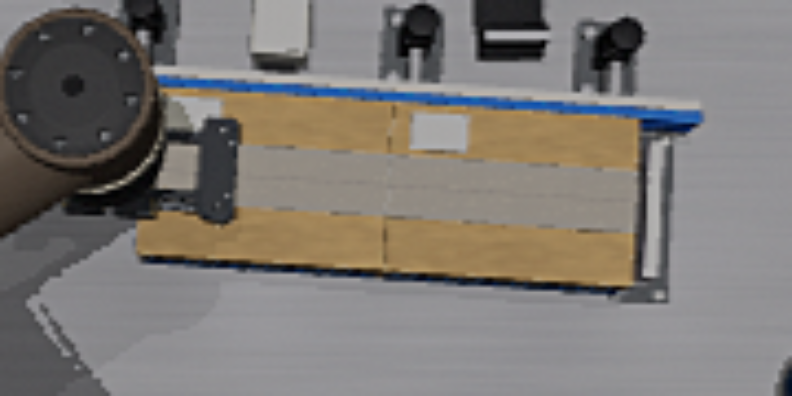

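View pics/side10.png

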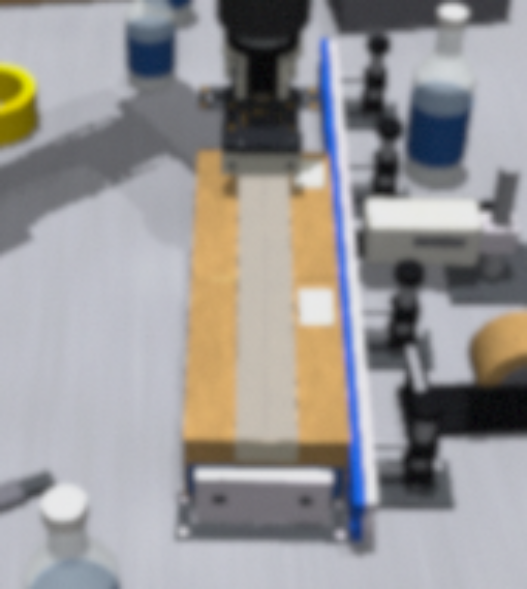

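```bash
python3 -m inch '[{"ax":0,"ay":0,"az":0,"dx":0,"dy":2,"dz":0,"fingers":0},{"ax":0,"ay":0,"az":0,"dx":0,"dy":4,"dz":0,"fingers":0},{"ax":0,"ay":0,"az":0,"dx":0,"dy":6,"dz":0,"fingers":0}]'
python3 -m inch '[{"ax":0,"ay":0,"az":0,"dx":0,"dy":1,"dz":0,"fingers":0},{"ax":0,"ay":0,"az":0,"dx":0,"dy":2,"dz":0,"fingers":0},{"ax":0,"ay":0,"az":0,"dx":0,"dy":3,"dz":0,"fingers":0}]'
```

```text
clock: 15.55
tool_pos: [0.5613, 0.1234, 0.028]
orientation: [-179.7, -0.2, -3.7]
force: [-4.6, 15.7, 6.7]
opening: 0.0007
clock: 15.92
tool_pos: [0.5612, 0.1204, 0.028]
orientation: [-179.7, -0.2, -3.7]
force: [-4.6, 16.0, 5.9]
opening: 0.0003
```

```bash
python3 -m inch '[{"ax":0,"ay":0,"az":0,"dx":0,"dy":1,"dz":0,"fingers":0},{"ax":0,"ay":0,"az":0,"dx":0,"dy":2,"dz":0,"fingers":0},{"ax":0,"ay":0,"az":0,"dx":0,"dy":3,"dz":0,"fingers":0}]'
python3 -m inch '[{"ax":0,"ay":0,"az":0,"dx":0,"dy":1,"dz":0,"fingers":0},{"ax":0,"ay":0,"az":0,"dx":0,"dy":2,"dz":0,"fingers":0},{"ax":0,"ay":0,"az":0,"dx":0,"dy":3,"dz":0,"fingers":0}]'
python3 - <<'E'
from h import *
delta(.574,.304,.026)
s=snapshot("top"); cv2.imwrite(f"pics/top11.png",cv2.resize(s["image"][150:240,200:380],None,fx=4.4,fy=4.4)[:,:,::-1])
E
```

```text
clock: 16.3
tool_pos: [0.561, 0.1176, 0.028]
orientation: [-179.7, -0.3, -3.7]
force: [-6.4, 20.6, 6.5]
opening: 0.0005
clock: 16.68
tool_pos: [0.5612, 0.1174, 0.0282]
orientation: [-179.5, -0.3, -3.7]
force: [-10.9, 34.1, 6.1]
opening: 0.0004
d [   0.6 -187.     3.8] a [-0.5 -0.3 -0. ] F [-10.9  34.1   6.1] pos [0.5612 0.1174 0.0282] ori [-179.5   -0.3   -3.7] t 16.68
```

View pics/top11.png

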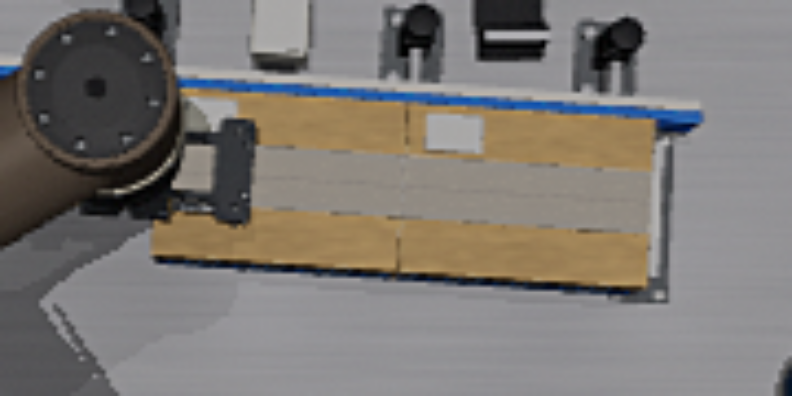

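```bash
python3 -m inch '[{"ax":0,"ay":0,"az":0,"dx":0,"dy":-25,"dz":0,"fingers":0},{"ax":0,"ay":0,"az":0,"dx":0,"dy":-30,"dz":-40,"fingers":0},{"ax":0,"ay":0,"az":0,"dx":0,"dy":-30,"dz":-95,"fingers":20},{"ax":0,"ay":0,"az":0,"dx":-50,"dy":0,"dz":-95,"fingers":87},{"ax":0,"ay":0,"az":0,"dx":-90,"dy":50,"dz":-95,"fingers":87},{"ax":0,"ay":0,"az":0,"dx":-110,"dy":100,"dz":-95,"fingers":87},{"ax":0,"ay":0,"az":0,"dx":-115,"dy":120,"dz":-95,"fingers":87},{"ax":0,"ay":0,"az":0,"dx":-115,"dy":120,"dz":-95,"fingers":87}]'
python3 - <<'E'
from h import *
delta(.445,.000,.026)
T=snapshot("top"); cv2.imwrite(f"pics/top12.png",cv2.resize(T["image"][150:240,200:380],None,fx=4.4,fy=4.4)[:,:,::-1])
s=snapshot("side"); cv2.imwrite(f"pics/side12.png",cv2.resize(s["image"][120:310,180:350],None,fx=3.1,fy=3.1,interpolation=cv2.INTER_CUBIC)[:,:,::-1])
E
```

```text
clock: 17.73
tool_pos: [0.4363, -0.0018, 0.1219]
orientation: [-180.0, -0.1, -3.9]
force: [0.0, -0.0, 0.3]
opening: 0.0552
d [ 8.5 -2.3 95.9] a [-0.  -0.1 -0.2] F [ 0.  -0.   0.3] pos [ 0.4363 -0.0018  0.1219] ori [-1.8e+02 -1.0e-01 -3.9e+00] t 17.73
```

View pics/top12.png

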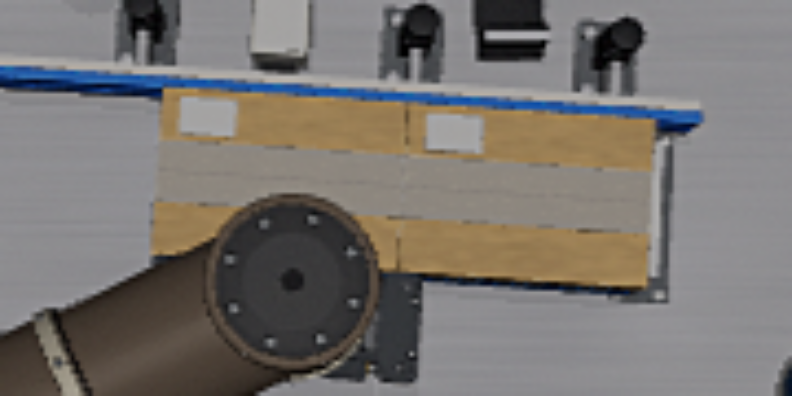

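View pics/side12.png

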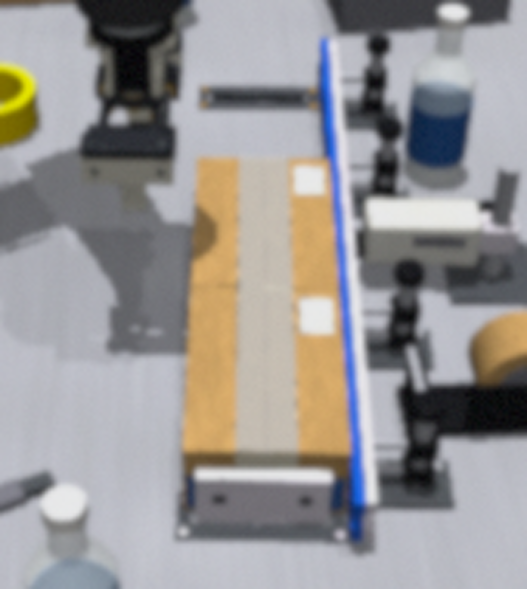

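The cartons touch each other and the stop. I'll press each one gently against the guide from the front as a check.

```bash
python3 -m inch '[{"ax":0,"ay":0,"az":-0.2,"dx":5,"dy":-2,"dz":55,"fingers":87},{"ax":0,"ay":0,"az":-0.2,"dx":8,"dy":-2,"dz":96,"fingers":87},{"ax":0,"ay":0,"az":-0.2,"dx":8,"dy":-2,"dz":96,"fingers":87},{"ax":0,"ay":0,"az":-0.2,"dx":18,"dy":-2,"dz":96,"fingers":87},{"ax":0,"ay":0,"az":-0.2,"dx":26,"dy":-2,"dz":96,"fingers":87}]'
python3 -m inch '[{"ax":0,"ay":0,"az":0,"dx":4,"dy":0,"dz":0,"fingers":87},{"ax":0,"ay":0,"az":0,"dx":8,"dy":0,"dz":0,"fingers":87}]'
python3 -m inch '[{"ax":0,"ay":0,"az":0,"dx":2,"dy":0,"dz":0,"fingers":87},{"ax":0,"ay":0,"az":0,"dx":4,"dy":0,"dz":0,"fingers":87}]'
```

```text
clock: 18.45
tool_pos: [0.4649, 0.0004, 0.027]
orientation: [-179.9, -0.2, -3.6]
force: [0.9, -0.0, 0.2]
opening: 0.0872
clock: 18.7
tool_pos: [0.4711, -0.0008, 0.0259]
orientation: [-180.0, -0.1, -3.6]
force: [-0.5, 0.9, 0.8]
opening: 0.0873
clock: 18.95
tool_pos: [0.4745, -0.0012, 0.0254]
orientation: [-180.0, 0.0, -3.6]
force: [0.4, 0.7, -0.0]
opening: 0.0868
```

```bash
python3 -m inch '[{"ax":0,"ay":0,"az":0,"dx":2,"dy":0,"dz":0,"fingers":87},{"ax":0,"ay":0,"az":0,"dx":4,"dy":0,"dz":0,"fingers":87}]'
python3 -m inch '[{"ax":0,"ay":0,"az":0,"dx":1,"dy":0,"dz":0,"fingers":87},{"ax":0,"ay":0,"az":0,"dx":2,"dy":0,"dz":0,"fingers":87}]'
```

```text
clock: 19.2
tool_pos: [0.4778, -0.0015, 0.0251]
orientation: [180.0, 0.1, -3.6]
force: [-5.5, 3.0, 4.0]
opening: 0.0871
clock: 19.45
tool_pos: [0.4777, -0.0018, 0.0247]
orientation: [179.9, 0.3, -3.6]
force: [-12.9, 7.1, 9.5]
opening: 0.0871
```

```bash
python3 -m inch '[{"ax":0,"ay":0,"az":0,"dx":-20,"dy":0,"dz":0,"fingers":87},{"ax":0,"ay":0,"az":0,"dx":-20,"dy":60,"dz":0,"fingers":87},{"ax":0,"ay":0,"az":0,"dx":-20,"dy":120,"dz":0,"fingers":87},{"ax":0,"ay":0,"az":0,"dx":-20,"dy":180,"dz":0,"fingers":87},{"ax":0,"ay":0,"az":0,"dx":-20,"dy":195,"dz":0,"fingers":87},{"ax":0,"ay":0,"az":0,"dx":-14,"dy":195,"dz":0,"fingers":87},{"ax":0,"ay":0,"az":0,"dx":-8,"dy":195,"dz":0,"fingers":87},{"ax":0,"ay":0,"az":0,"dx":-6,"dy":195,"dz":0,"fingers":87}]'
python3 -m inch '[{"ax":0,"ay":0,"az":0,"dx":2,"dy":0,"dz":0,"fingers":87},{"ax":0,"ay":0,"az":0,"dx":4,"dy":0,"dz":0,"fingers":87}]'
python3 -m inch '[{"ax":0,"ay":0,"az":0,"dx":1,"dy":0,"dz":0,"fingers":87},{"ax":0,"ay":0,"az":0,"dx":2,"dy":0,"dz":0,"fingers":87}]'
```

```text
clock: 20.45
tool_pos: [0.4632, -0.1947, 0.0253]
orientation: [180.0, -0.0, -3.5]
force: [0.2, -0.1, -0.0]
opening: 0.0873
clock: 20.7
tool_pos: [0.4653, -0.1953, 0.0251]
orientation: [-180.0, 0.1, -3.6]
force: [-5.8, 3.3, 3.4]
opening: 0.087
clock: 20.95
tool_pos: [0.4653, -0.1956, 0.0247]
orientation: [-180.0, 0.3, -3.6]
force: [-10.0, 4.2, 8.0]
opening: 0.0869
```

```bash
python3 -m inch '[{"ax":0,"ay":0,"az":0,"dx":-30,"dy":0,"dz":0,"fingers":87},{"ax":0,"ay":0,"az":0,"dx":-40,"dy":0,"dz":-60,"fingers":87},{"ax":0,"ay":0,"az":0,"dx":-40,"dy":-20,"dz":-120,"fingers":87},{"ax":0,"ay":0,"az":0,"dx":-40,"dy":-50,"dz":-180,"fingers":87},{"ax":0,"ay":0,"az":0,"dx":-40,"dy":-80,"dz":-240,"fingers":87},{"ax":0,"ay":0,"az":0,"dx":-40,"dy":-140,"dz":-260,"fingers":87},{"ax":0,"ay":0,"az":0,"dx":-40,"dy":-200,"dz":-260,"fingers":87},{"ax":0,"ay":0,"az":0,"dx":-40,"dy":-260,"dz":-260,"fingers":87}]'
python3 -m inch '[{"ax":0,"ay":0,"az":0,"dx":0,"dy":-60,"dz":0,"fingers":87},{"ax":0,"ay":0,"az":0,"dx":0,"dy":-120,"dz":0,"fingers":87},{"ax":0,"ay":0,"az":0,"dx":0,"dy":-180,"dz":0,"fingers":87},{"ax":0,"ay":0,"az":0,"dx":0,"dy":-240,"dz":0,"fingers":87},{"ax":0,"ay":0,"az":0,"dx":0,"dy":-240,"dz":0,"fingers":87},{"ax":0,"ay":0,"az":0,"dx":0,"dy":-240,"dz":0,"fingers":87}]'
python3 - <<'E'
from h import *
T=snapshot("top"); S=snapshot("side")
for n,c in (("top",T),("side",S)):
    cv2.imwrite(f"pics/{n}13.png",cv2.resize(c["image"],None,fx=1.5,fy=1.5)[:,:,::-1])
    for t in ("bottle_left","bottle_small","bottle_right","bottle_back","tape_roll"):
        L=landmark_of(t,n); print(n,t,[(round(d["score"],2),np.round(bp(c,d["position"],0)[:2],3).tolist()) for d in L[:2]])
cv2.imwrite("pics/top13z.png",cv2.resize(T["image"][150:240,200:380],None,fx=4.4,fy=4.4,interpolation=cv2.INTER_CUBIC)[:,:,::-1])
cv2.imwrite("pics/side13z.png",cv2.resize(S["image"][150:310,200:330],None,fx=3.7,fy=3.7,interpolation=cv2.INTER_CUBIC)[:,:,::-1])
E
```

```text
clock: 21.95
tool_pos: [0.4445, 0.0655, 0.2864]
orientation: [-179.9, -0.1, -3.6]
force: [0.8, -0.9, -0.6]
opening: 0.0869
clock: 22.7
tool_pos: [0.4593, 0.3031, 0.2849]
orientation: [180.0, 0.0, -3.6]
force: [0.1, 0.0, 0.1]
opening: 0.0871
top bottle_left []
top bottle_small [(0.69, [0.453, 0.356])]
top bottle_right [(0.6, [0.396, -0.443])]
top bottle_back [(0.55, [0.765, 0.166])]
top tape_roll [(0.77, [0.257, 0.264])]
side bottle_left [(0.6, [0.466, 0.523])]
side bottle_small [(0.59, [0.437, 0.388])]
side bottle_right [(0.54, [0.281, -0.291])]
side bottle_back [(0.68, [0.753, 0.176])]
side tape_roll [(0.67, [0.264, 0.27])]
```

View pics/top13.png

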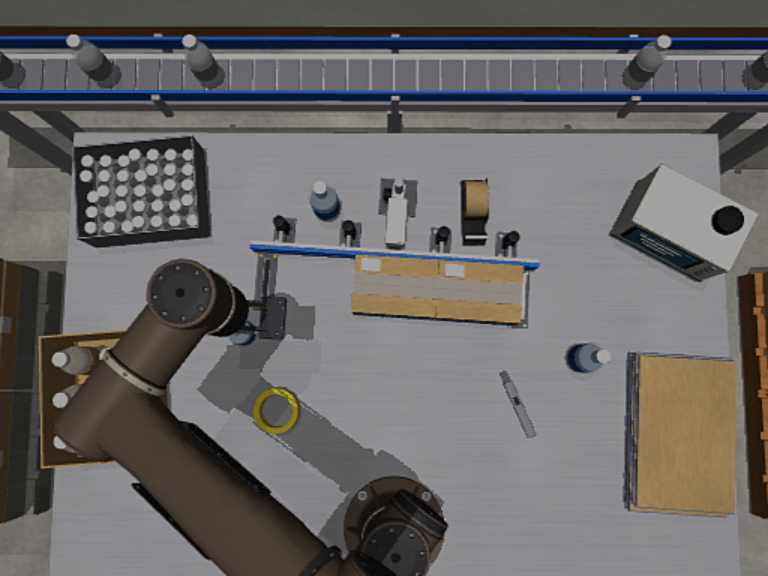

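View pics/top13z.png

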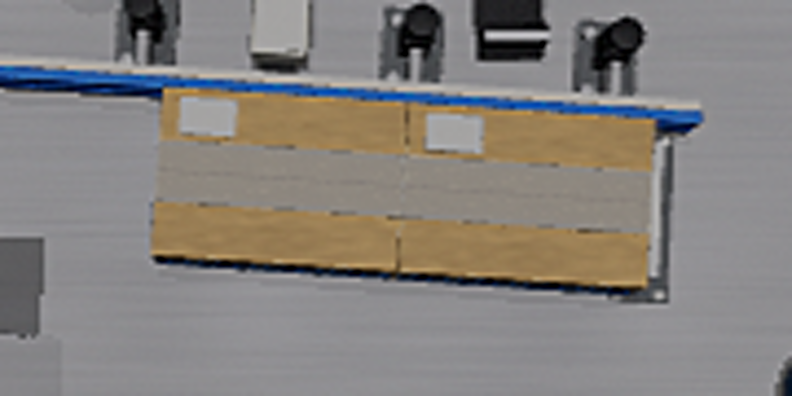

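View pics/side13z.png

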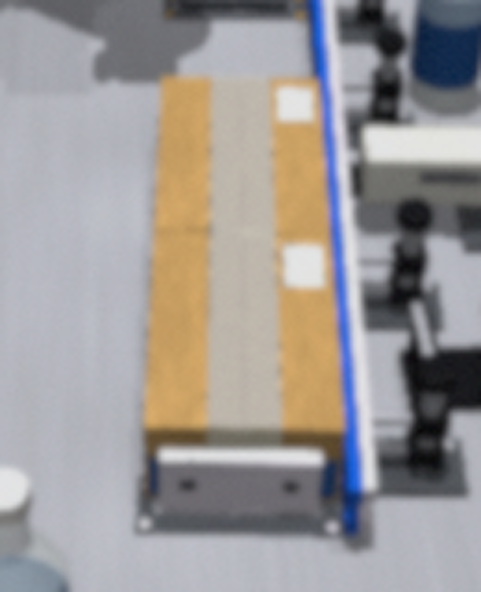

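```bash
python3 -c "
from plant import *
print(close_job())"
```

```text
the job is handed in; nothing more can be done
None
```

The two cartons are lined up for the coder, and I've handed the job in at about 23 s. I pushed each carton flat to the guide with the open fingers. Then, with the fingers shut, I pushed both along the guide until the leading carton met the raised stop, which is at the robot's right. Finally I pressed each one to the guide again.

**Position:** In the final pressing, both cartons stopped at the same distance from the guide, to within about 0.1 mm. The last pictures show the leading carton against the stop, no visible gap between the two, and the arm clear of everything.

**Forces:** The highest finger force I read was about 40 N, when I first pressed the left carton to the guide. Those readings come only at the end of each move. I saw no contact from the arm or the gripper body.

**Bystanders:** They look unmoved in the pictures, but four network results were off:
- **Left bottle:** not found in the final top view because the arm hid it. The side view puts it within about 7 mm of where it started.
- **Right bottle:** the side view gave a wrong match, close to the cutter's position. The top view shows it in place.
- **Small bottle:** the side view was 17 mm off its first reading, with the arm partly in the way. The top view agreed to 2 mm.
- **Tape roll:** the side view was about 28 mm off its first reading. The top view agreed to 1 mm.

I checked the cutter and the dispenser only by eye.

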